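# Clear the spare plate and hold the wafer iron open at its setting

## Robot

A 6-joint arm with a two-finger parallel gripper is mounted at the origin on the work surface. World frame = base frame: x ahead of the robot, y to its left, z up, the work surface at z = 0. Lengths are in m, angles in rad, forces in N, time in s.
With the tool pointing down it reaches from about 0.3 to 0.95 m from the base axis. Payload 3.1 kg.
Tool frame: the origin (TCP) lies midway between the tips of the shut fingers; the grasp point (between the pads) lies 19 mm behind it (env.grasp_offset is the distance from the TCP to the grasp point, in m); z points along the fingers, y is the line along which they close (so a half turn about z gives the same grasp; the last joint's range is limited). The gripper opens to 85 mm and grips with 20 to 120 N. Pads are 22 mm wide; open, the fingers measure 114 mm over their backs; the gripper's body (76 mm by 85 mm) begins 54 mm behind the grasp point. The pads swing forward as they close: fully open they stand 13 mm farther back than shut.
Start: joints at [-1.255, 0.308, 1.634, -0, 1.2, -0.07], TCP at [0.235, -0.579, 0.231] pointing down, gripper open.
Joint ranges: [-3.06, 3.06], [-0.79, 1.96], [0.05, 2.63], [-1.19, 4.34], [0.05, 2.64], [-2.94, 2.94]. Speed limits (rad/s): [2.79, 2.79, 3.14, 3.14, 3.14, 3.14].

## Interface

Orientations are given as a unit quaternion [w, x, y, z].
In Python, from bench import env gives the robot as it stands.
- The arm moves only by the tool servo_tool, never from a script. Its argument "motion" is a list that holds one entry, the list of rows, each a list of 7 numbers: the shift along the world's x, y, z scaled (see below), then the turn, a rotation vector about the world's x, y, z scaled (see below), then the opening, from 0 (shut) to 1 (fully open). In form: [[[x, y, z, ax, ay, az, grip], ...]]. A call has 1 to 5 rows; each row shifts and turns the commanded pose from where the row before left it; what a row does not reach is not made up. The controller multiplies each number of a shift by 0.04 m and each number of a turn by 0.12 rad. A row lasts 1/8 s, in which the tool goes at most 62.5 mm and 10.7 degrees, less where a joint would pass 70% of its speed; a pose out of reach is approached as far as the arm can. A call with a number of a shift or a turn outside -1 to 1 is refused whole. A call with a gripper value outside its range is refused whole. The fingers move at their own pace and stop on an object; "force" is the grip in N (left out, the last holds). Time passes only in rows, so rows that do not move let the fingers close. It gives the time, the measured TCP pose, the force, the opening and the grip force at its end, in the units of the state.
- env.state(): the state, without advancing time (a new reading comes with each control period).
- env.grab_frame(name): name is "scene" or "top" or "wrist"; returns a dict with "img" (420x560x3 uint8, red, green, blue), "K" (3x3 intrinsics, pixels), "xyz" and "orientation" of the camera in the world. Camera axes: x right, y down, z forward; pixel columns grow to the right and rows downward; lengths in m; the calibration is good to about 2 mm. A picture is of the moment at which its call begins. There is no depth.
- env.close_job(): hands the job in; it is judged then, once.
The state is a dict: "time": time; "joint_pos": joint angles; "joint_vel": joint speeds; "effort": joint torques, N m; "eef_pos": TCP position; "eef_rot": TCP orientation; "force": force on the tool from outside, world axes, zero at the start; "ft_torque": the same for the moment, N m; "opening": finger opening in m; "grip_force": force on a finger pad.
Only numpy, scipy, OpenCV 4.12 (cv2) and the standard library are available. Lean on these libraries where they do the work, as an engineer would, in place of code of your own. Each camera call takes 0.05 s, during which the arm holds its last target. There are 200 camera calls.

## Task

I want to fasten the lid stay of the wafer baking iron. Take the spare baking plate out of the channel in front of the iron's handle and stand it on edge, right down, in a free slot of the white slotted plate rack; then lift the iron's lid by its handle until the lid lies parallel to the red setting arm at its side, never letting it fall, and finish while still holding it up there, steady, so that I can do up the stay. Do not shift the red arm or disturb the other plates and things on the bench.

Things in the scene. Friction and masses are not known exactly. Their poses are not given: they have to be found in the camera images.
- iron: bench wafer iron, fixed: steel case 200 (x) x 220 (y) mm, top of its dark lower plate at 92 mm; the front edge of the drip tray before it is an upturned channel along y, 171.5 mm in front of the origin: floor 35 mm above the bench, 23 mm wide inside, walls 17 mm. A person fastens the stay bar on its +y flank. Origin: under the case's middle, on the bench; x from handle to hinge, z up
- lid (a joint): the iron's lid, hinged along the iron's y axis at its back edge; 0 = shut (level), grows to 1.45 rad as its front is lifted. About 0.8 kg, centre of mass about 115 mm from the hinge; it turns freely and falls shut when let go
- lid_handle (a point): middle of the lid's handle: a black round bar, 14 mm thick and 84 mm long, parallel to the hinge, carried by two 10 mm steel arms 100 mm apart; the bar's axis is 50 mm in front of the lid's front edge (45 mm clear behind the bar between the arms), 250 mm from the hinge axis and 7 mm above the hinge plane, 99 mm above the bench when shut. Axes turn with the lid: y along the bar, x from the bar to the hinge, z out of the lid's top
- lid_hinge (a point): middle of the hinge axis, at the back of the lid, 92 mm above the bench; axes turn with the lid as for lid_handle
- set_arm (a joint): angle of the red setting arm, clamped on the quadrant (aluminium arc with ticks, radius 130 mm, its top 226 mm above the bench) at the -y side of the iron, 117 to 135 mm from the middle; same axis, zero and sense as lid, so the lid is at the mark when both read the same. It differs from start to start; leave it as it is
- red_tip (a point): free tip of the red setting arm, a flat red bar 155 mm long, 12 mm high, 6 mm thick, which turns about the lid's hinge axis 122 mm to the -y side of the lid's middle; x axis along the arm towards the hinge. The tip can stand up to 235 mm above the bench: carry things over it or round it
- plate_center (a point): centre of the spare baking plate: square, 120 x 120 x 8 mm, dark cast metal with a copper-brown ring on both faces, 0.2 to 0.4 kg, loose; it starts upright on one edge in the channel of the iron, its lower edge 35 mm and its top edge 155 mm above the bench, faces to the front and back, standing about 27 mm in front of the handle bar. Axes: x is the plate's normal, y level along it, z up
- plate: the same spare plate; origin in the middle of its lower edge, 60 mm under plate_center
- rack: plate rack, fixed: aluminium base 150 (x) x 215 (y) x 12 mm with two rows of white blocks, 50 mm high, that make four slots in planes normal to y, 42 mm apart, each 15 mm wide and 50 mm deep, floor 12 mm above the bench. Plates stand in the two outer slots; the two inner ones are free, and either may be used. Origin: middle of the base's underside
- slot_1 (a point): middle of the floor of one free inner slot (21 mm to -y of the rack's middle); the slot runs along x, a plate in it has its normal along y and its centre 60 mm above this point
- slot_2 (a point): middle of the floor of the other free inner slot (21 mm to +y of the rack's middle); the slot runs along x, a plate in it has its normal along y and its centre 60 mm above this point
- rack_plate_1: square baking plate, 120 x 120 x 8 mm, dark cast metal with a copper-brown ring on both faces, about 0.3 kg, one of the two already standing on edge in the rack, in the outer slot 63 mm from the rack's middle; origin: middle of its lower edge. Leave it alone
- rack_plate_2: square baking plate, 120 x 120 x 8 mm, dark cast metal with a copper-brown ring on both faces, about 0.3 kg, one of the two already standing on edge in the rack, in the outer slot 63 mm from the rack's middle; origin: middle of its lower edge. Leave it alone
- oil_brush: oil brush, about 200 mm long, lying on the bench; leave it alone
- scraper: flat scraper, about 240 mm long, lying on the bench; leave it alone
- oil_bottle: yellow oil bottle with red cap, 60 mm across, 170 mm high, standing; leave it alone
- bowl: steel bowl, 120 mm across, 55 mm high; leave it alone
- jar: amber glass jar with white cap, 64 mm across, 90 mm high, behind the iron and the rack; leave it alone
There are look-alikes about, which are no part of the job. Leave any purple or yellow look-alike of the plate alone.

How it is judged:
By the outcome, as a careful person would: the job done as asked, in the order asked, and still so for the second after the job is handed in, while the arm keeps its last pose, push and grip.
It also fails if it takes over 64 s, if anything falls off the work surface, if the arm or the gripper's body presses on something with over 40 N, if the wrist force passes 120 N, or if a joint passes its speed limit or range.

## Working session

There is one attempt and no reset: what is moved stays moved. The work goes in short steps, Python scripts to look and compute and a tool call to move; the robot and the scene stay as the last step left them, time stands still between calls to the robot, and variables do not carry over. Pictures are saved under pics/ and viewed, at most 10 in all, crops included, and the job is handed in when it is done.

Besides the shell and the picture viewer there is one more tool, called after "Call:" by a JSON object that holds its "api" and its "payload". servo_tool: Moves the arm, as the interface text tells. Shifts and turns lie within -1 to 1; 1 stands for 0.04 m of shift or 0.12 rad of turn. Its arguments: {"type":"object","properties":{"motion":{"type":"array"},"force":{"type":"number"}},"required":["motion"]}

```bash
mkdir -p pics; ls
python3 - <<'E'
from bench import env
import cv2,pickle
d={}
for n in("scene","top","wrist"):
    f=env.grab_frame(n);d[n]=f
    cv2.imwrite(f"pics/{n}0.png",f["img"][:,:,::-1])
    print(n,f["K"].tolist(),f["xyz"],f["orientation"])
pickle.dump(d,open("f0.pkl","wb"))
print(env.state())
print(env.grasp_offset)
E
```

```text
pics
scene [[415.14626702729487, 0.0, 277.6480067598323], [0.0, 415.14626702729487, 206.46297763867864], [0.0, 0.0, 1.0]] [ 1.09598111 -0.92951498  0.79842494] [-0.4427468   0.85068941  0.25131342 -0.13093651]
top [[426.2741701575811, 0.0, 283.57883021731124], [0.0, 426.2741701575811, 208.91996213609352], [0.0, 0.0, 1.0]] [ 0.35642509 -0.07005141  1.31186645] [ 0.05480064 -0.70027645  0.70949929 -0.05674976]
wrist [[295.90918564453557, 0.0, 275.13675771286967], [0.0, 295.90918564453557, 207.25733163590348], [0.0, 0.0, 1.0]] [ 0.31152171 -0.5470782   0.37339769] [ 0.13582448  0.81859917 -0.55041719 -0.09213046]
{'time': 0.15, 'joint_pos': array([-1.25467503e+00,  3.08814457e-01,  1.63491573e+00, -1.91909488e-06,
        1.19970618e+00, -6.96975886e-02]), 'joint_vel': array([ 0.00074158, -0.00208889, -0.00297278,  0.00062146,  0.00171592,
        0.0003564 ]), 'effort': array([-1.13607595e-03, -4.15800369e+01, -2.77146721e+01, -2.27599257e-04,
        6.10359100e-03, -8.81667177e-06]), 'eef_pos': array([ 0.23496856, -0.57843757,  0.23029472]), 'eef_rot': array([-9.14759166e-04,  9.81450122e-01,  1.91715436e-01, -1.14183750e-04]), 'force': array([-0.13257234, -0.6460683 ,  0.33424404]), 'ft_torque': array([-0.00972448, -0.00843914, -0.02744815]), 'grip_force': 0.0, 'opening': 0.08489797755170794}
0.0187
```

View pics/scene0.png

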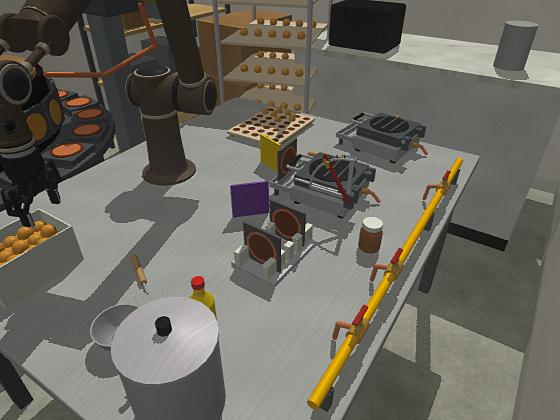

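View pics/top0.png

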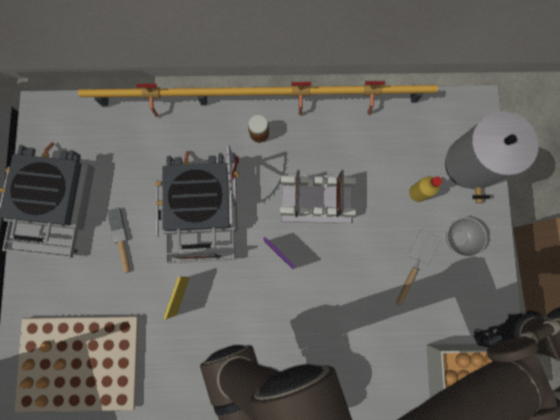

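The top view shows the right iron at about (197,200) with its quadrant at its right. The plate is in the channel near (203,258) and the rack is at (318,198). The second iron at (40,195) is a look-alike.

```bash
cat > h.py <<'E'
import numpy as np,cv2,pickle
from scipy.spatial.transform import Rotation as R
def q(o): return R.from_quat([o[1],o[2],o[3],o[0]])
def proj(f,P):
    p=q(f["orientation"]).inv().apply(np.atleast_2d(P)-np.array(f["xyz"]))
    u=p@np.array(f["K"]).T
    return u[:,:2]/u[:,2:]
def ray(f,uv):
    d=np.linalg.inv(f["K"])@[uv[0],uv[1],1]
    return np.array(f["xyz"]),q(f["orientation"]).apply(d)
def atz(f,uv,z):
    o,d=ray(f,uv);return o+d*(z-o[2])/d[2]
def tri(obs):
    A=np.zeros((3,3));b=np.zeros(3)
    for f,uv in obs:
        o,d=ray(f,uv);d=d/np.linalg.norm(d);M=np.eye(3)-np.outer(d,d);A+=M;b+=M@o
    return np.linalg.solve(A,b)
def crop(img,x0,x1,y0,y1,s,name):
    c=cv2.resize(img[y0:y1,x0:x1,::-1],None,fx=s,fy=s,interpolation=cv2.INTER_CUBIC)
    cv2.imwrite(name,cv2.convertScaleAbs(c,alpha=1.5,beta=10))
E
python3 - <<'E'
from h import *
d=pickle.load(open("f0.pkl","rb"))
crop(d["top"]["img"],150,360,140,270,3.8,"pics/t1.png")
crop(d["scene"]["img"],225,385,130,285,3.8,"pics/s1.png")
E
```

```text
(no output)
```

View pics/t1.png

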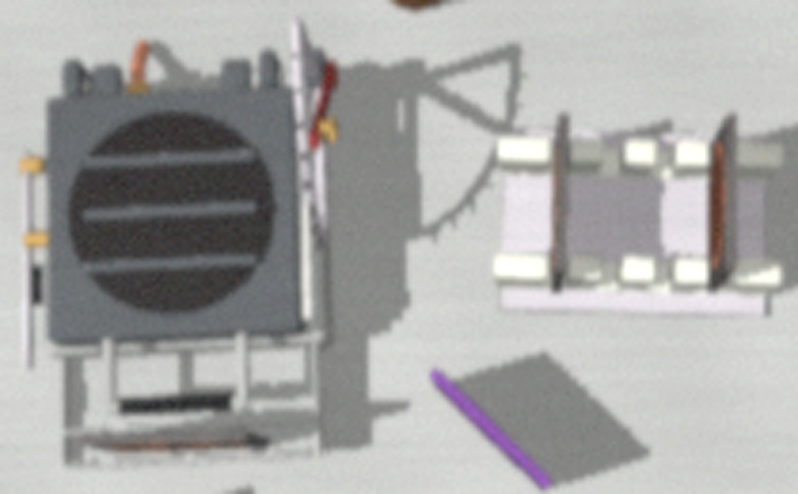

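View pics/s1.png

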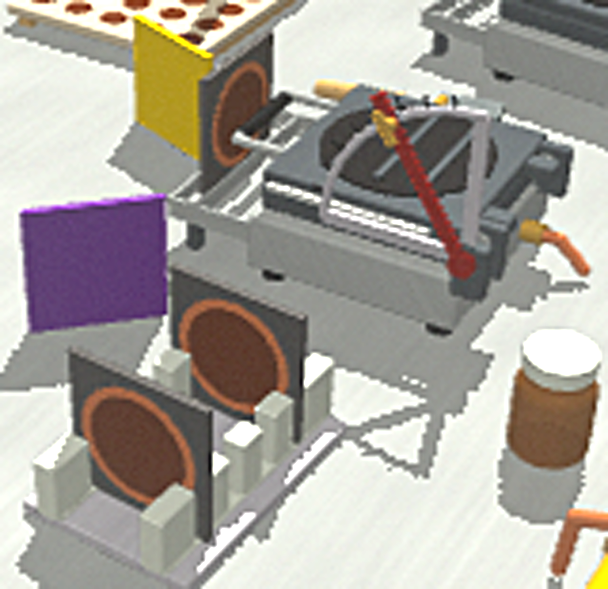

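The crops give me these corners (crop pixels; divide by 3.8 and add the offset to get image pixels):
- **Handle bar, top view:** (120,405)–(231,402)
- **Plate top edge, top view:** about (95,443)–(268,440)
- **Red arm, scene view:** tip (380,98), pivot (462,262)
- **Middle rack block, top view:** 622–655 in x. The free slots are at x≈611 and x≈666.

```bash
cat > m.py <<'E'
from h import *
from scipy.optimize import least_squares
d=pickle.load(open("f0.pkl","rb"));T,S=d["top"],d["scene"]
t=lambda x,y:np.array([150+x/3.8,140+y/3.8]);s=lambda x,y:np.array([225+x/3.8,130+y/3.8])
print("handle tri L(+y)",tri([(T,t(120,405)),(S,s(292,97))]),"R",tri([(T,t(231,402)),(S,s(240,133))]))
print("handle@z99",atz(T,t(120,405),.099),atz(T,t(231,402),.099))
print("plate top z155: T",atz(T,t(95,443),.155),atz(T,t(268,440),.155)," S",atz(S,s(272,35),.155),atz(S,s(203,75),.155))
print("plate tri +y",tri([(T,t(95,443)),(S,s(272,35))]),"-y",tri([(T,t(268,440)),(S,s(203,75))]))
print("red tip tri",tri([(T,t(315,147)),(S,s(380,98))]),"pivot",tri([(T,t(332,68)),(S,s(462,262))]))
# rack: middle block & neighbours tops z=62
for n,u,z in [("base fl",(500,311),.012),("base fr",(770,313),.012),("mid front L",(622,269),.062),("mid front R",(655,269),.062),("mid back L",(622,153),.062),("mid back R",(655,153),.062),("blk3 f",(676,269),.062),("blk3 fR",(708,269),.062),("blk3 b",(676,153),.062),("blk1 fl",(495,269),.062),("blk1 bl",(497,152),.062)]:
    print(n,atz(T,t(*u),z))
print("rack mid block top centre tri",tri([(T,t(638,154)),(S,s(274,402))]),tri([(T,t(638,269)),(S,s(216,465))]))
E
python3 m.py
```

```text
handle tri L(+y) [0.44895537 0.2196774  0.09719926] R [0.44757429 0.13457605 0.09900471]
handle@z99 [0.44500418 0.21639721 0.099     ] [0.44615816 0.1335013  0.099     ]
plate top z155: T [0.41418639 0.2202608  0.155     ] [0.41469362 0.09745459 0.155     ]  S [0.42843172 0.22355521 0.155     ] [0.41829343 0.12157266 0.155     ]
plate tri +y [0.41981227 0.22543446 0.15063221] -y [0.42115989 0.10149076 0.16312215]
red tip tri [0.61683807 0.06044712 0.21588188] pivot [0.70407752 0.05941102 0.09558771]
base fl [ 0.52326997 -0.06834585  0.012     ]
base fr [ 0.51880164 -0.28666647  0.012     ]
mid front L [ 0.54866173 -0.1640819   0.062     ]
mid front R [ 0.54832788 -0.18985269  0.062     ]
mid back L [ 0.641356   -0.16633747  0.062     ]
mid back R [ 0.64102163 -0.19240548  0.062     ]
blk3 f [ 0.54811541 -0.20625324  0.062     ]
blk3 fR [ 0.54779164 -0.23124596  0.062     ]
blk3 b [ 0.64080883 -0.2089952   0.062     ]
blk1 fl [ 0.54994633 -0.06492044  0.062     ]
blk1 bl [ 0.64343077 -0.06762179  0.062     ]
rack mid block top centre tri [ 0.64871383 -0.16878903  0.08069424] [ 0.58306057 -0.16666675 -0.01287245]
```

Call:
{"api": "servo_tool", "payload": {"motion": [[[0.25,0.5,1,0,0,0.55,0.5],[0.25,0.9,0.8,0,0,0.55,0.5],[0.25,0.95,0.6,0,0,0.55,0.5],[0.25,0.95,0.6,0,0,0.55,0.5],[0.25,0.95,0,0,0,0.55,0.5]]], "force": 60}}

```text
time: 0.78
eef_pos: [0.286, -0.4089, 0.3537]
eef_rot: [0.002, 0.936, 0.351, 0.0]
force: [-0.2, -0.7, 0.3]
opening: 0.0427
grip_force: 0.0
```

Call:
{"api": "servo_tool", "payload": {"motion": [[[0.25,0.95,0,0,0,0.55,0.5],[0.25,0.95,0,0,0,0.55,0.5],[0.25,0.95,0,0,0,0.55,0.5],[0.25,0.95,0,0,0,0.55,0.5],[0.25,0.95,0,0,0,0.55,0.5]]]}}

```text
time: 1.4
eef_pos: [0.3351, -0.2177, 0.351]
eef_rot: [-0.0, 0.866, 0.5, 0.0]
force: [-0.3, 0.4, 0.3]
opening: 0.0431
grip_force: 0.0
```

Call:
{"api": "servo_tool", "payload": {"motion": [[[0.25,0.95,0,0,0,0.55,0.5],[0.25,0.95,0,0,0,0.55,0.5],[0.25,0.95,0,0,0,0.55,0.5],[0.25,0.95,0,0,0,0.55,0.5],[0,0,0,0,0,0,0.5]]]}}

```text
time: 2.02
eef_pos: [0.3752, -0.0651, 0.3511]
eef_rot: [-0.0, 0.792, 0.611, 0.0]
force: [0.4, -0.6, 0.8]
opening: 0.0427
grip_force: 0.0
```

```bash
cat > g.py <<'E'
import sys
from h import *
from bench import env
f=env.grab_frame("wrist");pickle.dump(f,open(sys.argv[1]+".pkl","wb"))
cv2.imwrite(f"pics/{sys.argv[1]}.png",f["img"][:,:,::-1])
z=q(f["orientation"]).as_matrix();print(f["xyz"],z[:,2]);s=env.state();print(s["eef_pos"],s["joint_pos"])
E
python3 g.py w1
```

```text
[0.39548929 0.01579547 0.4943292 ] [-0.08166493 -0.31362557 -0.94602846]
[ 0.37502072 -0.06630733  0.35104691] [-2.89031226e-01 -2.90892540e-01  1.99781736e+00 -5.31564707e-04
  1.43502817e+00 -3.06034065e-02]
```

Call:
{"api": "servo_tool", "payload": {"motion": [[[0.25,0.8,0,0,0,0.5,0.5],[0.25,0.8,0,0,0,0.5,0.5],[0.25,0.8,0,0,0,0.5,0.5],[0.25,0.8,0,0,0,0.5,0.5],[0,0,0,0,0,0.14,0.5]]]}}

```text
time: 2.7
eef_pos: [0.4155, 0.0611, 0.351]
eef_rot: [-0.0, 0.708, 0.706, -0.0]
force: [-0.3, 1.2, -0.2]
opening: 0.0425
grip_force: 0.0
```

```bash
python3 g.py w2
python3 - <<'E'
import cv2,numpy as np
a=[cv2.imread(f"pics/w{i}.png") for i in(1,2)]
c=np.vstack(a);c=cv2.resize(np.hstack(a),(800,300));cv2.imwrite("pics/w12.png",cv2.convertScaleAbs(c,alpha=1.3))
E
```

```text
[0.41486543 0.14484657 0.49419322] [-6.88617173e-04 -3.25062167e-01 -9.45692399e-01]
[0.41517152 0.06024049 0.3509494 ] [ 4.10239485e-02 -2.02164843e-01  1.92950915e+00 -1.07630091e-03
  1.41526211e+00  4.44825213e-02]
```

View pics/w12.png

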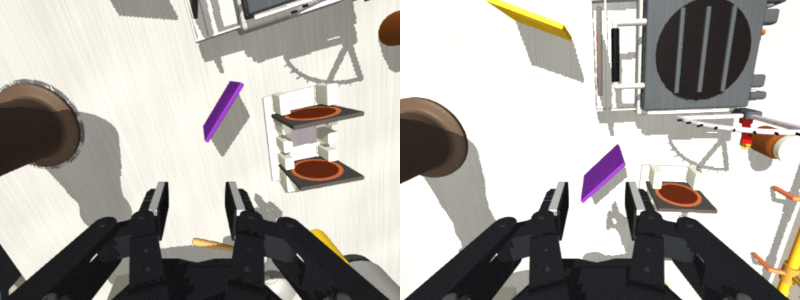

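The wrist views show the channel, plate and handle at the upper middle of w2, at about x 270–320 in full pixels. The red arm is at about (480,190). I'll enlarge that part.

```bash
python3 -c "
from h import *
f=pickle.load(open('w2.pkl','rb'))
crop(f['img'],260,540,0,210,2.85,'pics/w2c.png')"
```

```text
(no output)
```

View pics/w2c.png

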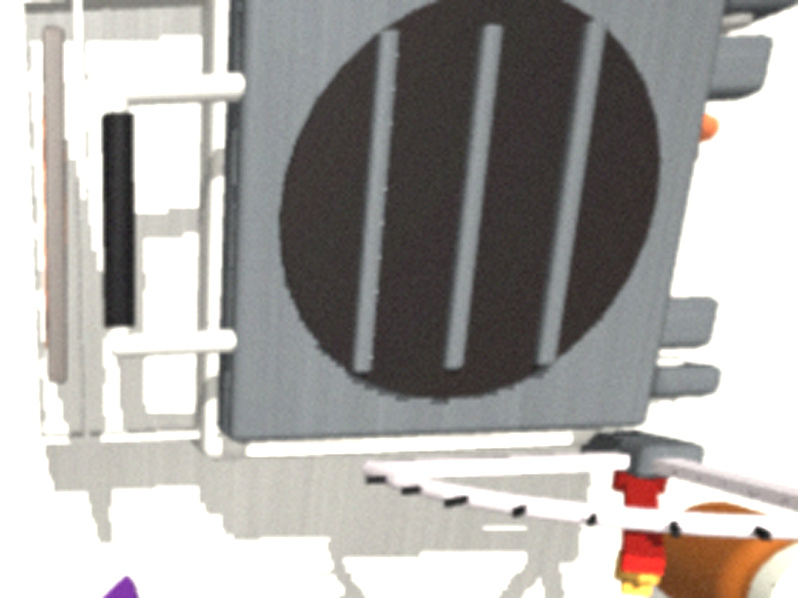

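```bash
cat > m2.py <<'E'
from m import *
W=pickle.load(open("w2.pkl","rb"))
w=lambda x,y:np.array([260+x/2.85,y/2.85])
print("----")
for z in(.15,.155):print("plate W z",z,atz(W,w(54,28),z),atz(W,w(57,380),z))
P=tri([(T,t(95,443)),(S,s(272,35)),(W,w(54,28))]);Q=tri([(T,t(268,440)),(W,w(57,380))]);print("plate tri",P,Q)
print("handle W",atz(W,w(118,115),.099),atz(W,w(119,326),.099))
a=tri([(T,t(120,405)),(S,s(292,97)),(W,w(118,115))]);b=tri([(T,t(231,402)),(S,s(240,133)),(W,w(119,326))]);print(a,b)
print("pred red W",(proj(W,[[.617,.056,.216],[.697,.056,.092]])-[260,0])*2.85)
def mdl(p):
    hx,y,th,L=p
    return np.array([[hx-L*np.cos(th),y,.092+L*np.sin(th)],[hx,y,.092]])
E
python3 m2.py | sed -n '/----/,$p'
```

```text
----
plate W z 0.15 [0.41876855 0.23540807 0.15      ] [0.42026802 0.11507068 0.15      ]
plate W z 0.155 [0.41871185 0.23409251 0.155     ] [0.42018954 0.11550323 0.155     ]
plate tri [0.4187455  0.23031128 0.14876771] [0.42007781 0.1088086  0.07521205]
handle W [0.44598865 0.21772306 0.099     ] [0.44871115 0.13413322 0.099     ]
[0.44800636 0.21921898 0.0969632 ] [0.4480258  0.13425583 0.09937663]
pred red W [[627.83502444 571.29190879]
 [625.27303977 493.49732143]]
```

Call:
{"api": "servo_tool", "payload": {"motion": [[[0.1,0.9,0,0,0,0.1,0.4],[0,0.98,0,0,0,0,0.4],[0,0.98,0,0,0,0,0.4],[0,0,-1,0,0,0,0.4],[0,0,-1,0,0,0,0.4]]]}}

```text
time: 3.38
eef_pos: [0.4199, 0.1741, 0.2708]
eef_rot: [0.001, 0.705, 0.709, 0.0]
force: [0.0, -0.0, 0.2]
opening: 0.0343
grip_force: 0.0
```

Call:
{"api": "servo_tool", "payload": {"motion": [[[0,0,-1,0,0,0,0.4],[0,0,-0.5,0,0,0,0.4],[0,0,0,0,0,0,0.4]]]}}

```text
time: 3.75
eef_pos: [0.4178, 0.1732, 0.2094]
eef_rot: [-0.001, 0.705, 0.709, -0.002]
force: [-0.1, 0.3, -0.1]
opening: 0.0343
grip_force: 0.0
```

```bash
python3 g.py w3
```

```text
[0.41710482 0.25716764 0.35246647] [-0.00180483 -0.32676635 -0.94510343]
[0.41906422 0.17382743 0.21094161] [ 2.97572963e-01 -5.20276832e-03  2.03933509e+00 -6.40855227e-04
  1.10907312e+00  2.92248835e-01]
```

View pics/w3.png

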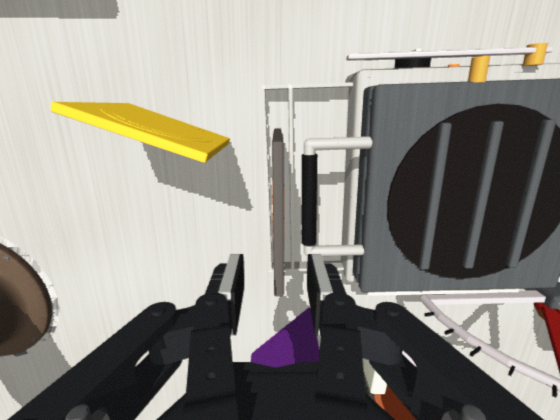

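In w3 the plate's top edge runs from (278,130) to (279,296), midway between the fingers. The handle bar runs from (309,154) to (309,245).

```bash
python3 - <<'E' | sed -n '/====/,$p'
from m2 import *
V=pickle.load(open("w3.pkl","rb"))
print("====")
print(atz(V,(278,130),.155),atz(V,(279,296),.155))
print("tri",tri([(W,w(54,28)),(V,(278,130))]),tri([(W,w(57,380)),(V,(279,296))]))
print("bar",atz(V,(309,154),.099),atz(V,(309,245),.099),tri([(W,w(118,115)),(V,(309,154))]),tri([(W,w(119,326)),(V,(309,245))]))
g=lambda p:np.concatenate([proj(T,mdl(p))-[t(315,147),t(332,68)],proj(S,mdl(p))-[s(380,98),s(462,262)],proj(W,mdl(p))-[w(640,572),w(640,480)]]).ravel()
r=least_squares(lambda p:g([p[0],p[1],p[2],.152]),[.70,.056,1.]);print(r.x,r.fun.round(1))
E
```

```text
====
[0.41825695 0.24184487 0.155     ] [0.42022483 0.11495528 0.155     ]
tri [0.41867956 0.24007646 0.1322728 ] [0.42019357 0.11557798 0.15586437]
bar [0.44520512 0.21780691 0.099     ] [0.44894291 0.13193093 0.099     ] [0.44564127 0.21776549 0.09853807] [0.44832824 0.134263   0.10372178]
[0.70319047 0.0589008  0.98210852] [-0.4 -2.3  0.3  0.6 -1.  -0.1 -0.5  1.  -0.1 -2.3 -0.2  2.7]
```

Call:
{"api": "servo_tool", "payload": {"motion": [[[0,0.03,-0.8,0,0,0.08,0.4],[0,0,-0.8,0,0,0,0.4],[0,0,-0.7,0,0,0,0.4],[0,0,0,0,0,0,0.4]]]}}

```text
time: 4.3
eef_pos: [0.4186, 0.1757, 0.1188]
eef_rot: [-0.001, 0.701, 0.713, -0.001]
force: [-0.1, 0.4, 0.6]
opening: 0.0344
grip_force: 0.0
```

Call:
{"api": "servo_tool", "payload": {"motion": [[[0,0,0,0,0,0,0],[0,0,0,0,0,0,0],[0,0,0,0,0,0,0],[0,0,0,0,0,0,0]]], "force": 80}}

```text
time: 4.8
eef_pos: [0.4208, 0.1769, 0.1214]
eef_rot: [0.001, 0.701, 0.713, 0.001]
force: [-1.5, -0.9, 6.5]
opening: 0.0072
grip_force: 79.1
```

Call:
{"api": "servo_tool", "payload": {"motion": [[[0,0,0.4,0,0,0,0],[0,0,0.8,0,0,0,0],[0,0,1,0,0,0,0],[0,0,1,0,0,0,0],[0,0,1,0,0,0,0]]]}}

```text
time: 5.42
eef_pos: [0.4187, 0.1764, 0.2891]
eef_rot: [0.0, 0.701, 0.713, 0.0]
force: [0.7, 1.0, -3.0]
opening: 0.0068
grip_force: 78.1
```

Call:
{"api": "servo_tool", "payload": {"motion": [[[0,-0.4,0.3,0,0,-0.5,0],[0,-0.7,0,0,0,-0.9,0],[0,-0.7,0,0,0,-0.9,0],[0,-0.7,0,0,0,-0.9,0],[0,-0.7,0,0,0,-0.9,0]]]}}

```text
time: 6.05
eef_pos: [0.4176, 0.0467, 0.2977]
eef_rot: [-0.0, 0.855, 0.519, -0.001]
force: [0.3, -0.2, -3.1]
opening: 0.0066
grip_force: 78.2
```

Call:
{"api": "servo_tool", "payload": {"motion": [[[0,-0.7,0,0,0,-0.9,0],[0,-0.7,0,0,0,-0.9,0],[0,-0.7,0,0,0,-0.9,0],[0,-0.7,0,0,0,-0.9,0],[0,-0.7,0,0,0,-0.9,0]]]}}

```text
time: 6.68
eef_pos: [0.4174, -0.0929, 0.2977]
eef_rot: [-0.001, 0.962, 0.272, -0.001]
force: [-0.1, -0.5, -3.0]
opening: 0.0068
grip_force: 78.2
```

Call:
{"api": "servo_tool", "payload": {"motion": [[[0.5,-0.7,0,0,0,-0.9,0],[0.8,-0.7,0,0,0,-0.9,0],[0.8,-0.7,0,0,0,-0.9,0],[0.8,-0.6,0,0,0,-0.9,0],[0.6,0,0,0,0,-0.4,0]]]}}

```text
time: 7.3
eef_pos: [0.5585, -0.2021, 0.2971]
eef_rot: [-0.0, 0.999, 0.035, -0.002]
force: [-0.2, -1.2, -2.9]
opening: 0.0071
grip_force: 78.3
```

Call:
{"api": "servo_tool", "payload": {"motion": [[[0.8,0.06,-0.5,0,0,-0.78,0],[0,0,-0.5,0,0,0,0],[0,0,0,0,0,0,0]]]}}

```text
time: 7.68
eef_pos: [0.5876, -0.1966, 0.2549]
eef_rot: [-0.001, 1.0, -0.009, -0.005]
force: [0.6, 0.6, -3.3]
opening: 0.0067
grip_force: 78.2
```

```bash
python3 g.py w4
python3 - <<'E'
from h import *
from bench import env
f=env.grab_frame("top");pickle.dump(f,open("t4.pkl","wb"))
g=env.grab_frame("scene");pickle.dump(g,open("s4.pkl","wb"))
w=cv2.imread("pics/w4.png")[60:300,130:430]
crop(f["img"],270,370,165,245,4,"pics/a.png");a=cv2.imread("pics/a.png")
crop(g["img"],210,320,180,290,3.8,"pics/b.png");b=cv2.imread("pics/b.png")
W=cv2.imread("pics/w4.png")
c=np.zeros((600,800,3),np.uint8);c[:320,:400]=a[:320,:400];c[:b.shape[0],400:][:, :400]=b[:,:400]
W=cv2.resize(W,(373,280));c[320:600,:373]=W
cv2.imwrite("pics/c4.png",c)
E
```

```text
[ 0.67147476 -0.1983983   0.39732989] [-0.33222095  0.00775351 -0.94316972]
[ 0.58861911 -0.19695698  0.2568319 ] [-3.92757257e-01  2.81692040e-01  1.61489241e+00 -5.76769210e-04
  1.25080742e+00  1.19622485e+00]
```

View pics/c4.png

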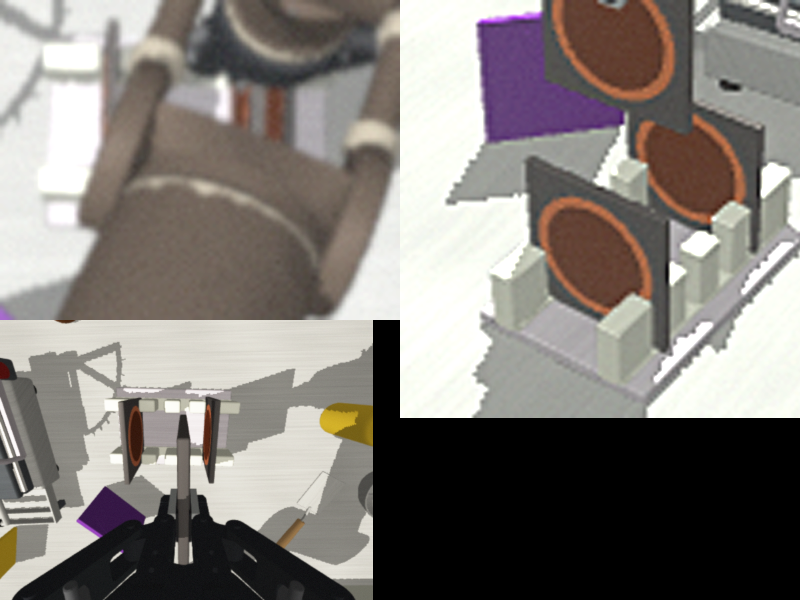

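The plate hangs square in the grip at about (183,480) in the composite, over the inner slot next to the right-hand rack plate. I'll check the slot edges numerically in the wrist picture.

Run:
```python
from h import *
f=pickle.load(open("w4.pkl","rb"))
im=f["img"].astype(int)
for x in(.641,.5485):
    P=[[x,y,.062] for y in(-.163,-.190,-.207,-.234)]
    print(x,proj(f,P).round(1).tolist())
    r=int(proj(f,P)[1,1])
    for rr in(r-3,r,r+3): print(rr,im[rr,210:345].min(axis=1).tolist())
# plate's own top edge: columns of dark band
for rr in (210,240): print(rr,im[rr,255:300].sum(axis=1)//3)
print(proj(f,[[.64,-.1994,.25],[.61,-.1994,.27]]))
```

```text
0.641 [[244.2, 132.8], [268.7, 132.4], [284.1, 132.2], [308.6, 131.7]]
129 [160, 167, 165, 167, 168, 169, 168, 170, 168, 167, 170, 168, 171, 171, 171, 173, 170, 173, 173, 170, 164, 156, 134, 113, 109, 112, 116, 132, 164, 169, 168, 170, 171, 170, 169, 162, 153, 207, 246, 249, 249, 249, 249, 249, 249, 248, 248, 248, 248, 248, 248, 248, 247, 247, 246, 247, 246, 246, 238, 206, 160, 145, 168, 170, 172, 174, 172, 174, 173, 171, 178, 177, 173, 166, 201, 237, 245, 248, 248, 248, 248, 248, 248, 248, 248, 247, 247, 247, 247, 246, 246, 246, 246, 246, 246, 246, 241, 215, 155, 61, 41, 52, 61, 61, 56, 53, 55, 46, 36, 35, 26, 38, 45, 55, 58, 62, 62, 59, 62, 63, 96, 149, 174, 175, 174, 174, 178, 174, 176, 176, 175, 177, 176, 177, 173]
132 [159, 165, 167, 167, 167, 164, 167, 168, 168, 167, 170, 168, 169, 170, 167, 167, 169, 169, 170, 169, 165, 155, 136, 112, 110, 110, 112, 137, 164, 170, 170, 170, 170, 169, 171, 162, 149, 157, 223, 248, 249, 249, 249, 249, 249, 248, 248, 247, 248, 248, 248, 248, 248, 247, 247, 247, 246, 246, 237, 208, 158, 149, 172, 173, 173, 171, 174, 193, 214, 232, 245, 247, 242, 2
[... 2713 characters left out ...]
6, 246, 246, 246, 246, 246, 246, 246, 246, 246, 245, 245, 245, 241, 223, 209, 227, 201, 90, 59, 60, 58, 59, 62, 52, 36, 33, 39, 47, 58, 60, 60, 60, 62, 68, 102, 155, 171, 175, 173, 175, 179, 216, 242, 244, 244, 244, 245, 246, 246, 246, 246, 246, 247, 246, 245, 245]
210 [250 250 250 250 250 250 250 250 249 248 231 121  99 105 112 111 110 109
 109 112 108 108 108 108 109 108 105  99  83  92 201 248 250 250 250 250
 250 249 249 250 250 250 250 250 249]
240 [217 219 218 217 216 216 215 217 214 213 185 118  99 103 108 109 109 106
 106 108 106 105 106 109 106 106 102  94  77  85 154 210 216 217 216 217
 216 215 218 216 218 216 218 217 218]
[[278.82867069 169.04907419]
 [280.04752894 240.20741434]]
```

Run:
```python
from h import *
from bench import env
f=pickle.load(open("w4.pkl","rb"))
for r in(180,210,240,270,290):
    row=f["img"][r,250:310].astype(int).mean(1);i=np.where(row<150)[0]+250
    print(r,i.min(),i.max(),atz(f,((i.min()+i.max())/2,r),.291))
print(atz(f,(269.5,132),.062),atz(f,(284.3,132),.062))
s=env.state();print(s["eef_pos"],q(s["eef_rot"]).as_matrix())
```

```text
180 264 309 [ 0.64461469 -0.20189838  0.291     ]
210 266 309 [ 0.63283306 -0.20222978  0.291     ]
240 266 284 [ 0.62026153 -0.19723513  0.291     ]
270 250 309 [ 0.60660657 -0.19885304  0.291     ]
290 250 309 [ 0.59692239 -0.19873522  0.291     ]
[ 0.64143637 -0.19092809  0.062     ] [ 0.64116113 -0.20724524  0.062     ]
[ 0.5903783  -0.19743853  0.25958296] [[ 9.99838351e-01 -1.79782230e-02 -2.33480124e-04]
 [-1.79782731e-02 -9.99838355e-01 -2.14458769e-04]
 [-2.29586795e-04  2.18621672e-04 -9.99999950e-01]]
```

Call:
{"api": "servo_tool", "payload": {"motion": [[[0.1,-0.03,-0.9,0,0,-0.05,0],[0,0,-0.9,0,0,0,0],[0,0,-0.7,0,0,0,0],[0,0,-0.3,0,0,0,0],[0,0,-0.3,0,0,0,0]]]}}

```text
time: 8.45
eef_pos: [0.5961, -0.1989, 0.1364]
eef_rot: [0.001, 1.0, -0.012, 0.001]
force: [-0.4, 0.3, -3.1]
opening: 0.0067
grip_force: 78.2
```

Call:
{"api": "servo_tool", "payload": {"motion": [[[0,0,-0.3,0,0,0,0],[0,0,-0.3,0,0,0,0],[0,0,0,0,0,0,0]]]}}

```text
time: 8.82
eef_pos: [0.5942, -0.1979, 0.11]
eef_rot: [-0.0, 1.0, -0.012, -0.001]
force: [-0.2, 0.1, -3.2]
opening: 0.007
grip_force: 78.2
```

No contact on the way in: the lower edge is inside the slot, with about 13 mm left to the floor.

Call:
{"api": "servo_tool", "payload": {"motion": [[[0,0,-0.15,0,0,0,0],[0,0,-0.1,0,0,0,0],[0,0,0,0,0,0,0]]]}}

```text
time: 9.2
eef_pos: [0.5949, -0.1982, 0.1009]
eef_rot: [-0.0, 1.0, -0.012, -0.0]
force: [-0.4, 0.5, -2.8]
opening: 0.0068
grip_force: 78.2
```

Call:
{"api": "servo_tool", "payload": {"motion": [[[0,0,-0.05,0,0,0,0],[0,0,0,0,0,0,0]]]}}

```text
time: 9.45
eef_pos: [0.5951, -0.1983, 0.0993]
eef_rot: [-0.0, 1.0, -0.012, -0.0]
force: [-0.5, -0.4, -3.4]
opening: 0.0072
grip_force: 78.2
```

Call:
{"api": "servo_tool", "payload": {"motion": [[[0,0,-0.05,0,0,0,0],[0,0,0,0,0,0,0]]]}}

```text
time: 9.7
eef_pos: [0.5955, -0.1985, 0.0985]
eef_rot: [0.0, 1.0, -0.012, 0.0]
force: [-3.0, 0.8, 4.8]
opening: 0.0069
grip_force: 79.4
```

Call:
{"api": "servo_tool", "payload": {"motion": [[[0,0,-0.04,0,0,0,0],[0,0,0,0,0,0,0]]]}}

```text
time: 9.95
eef_pos: [0.5956, -0.1986, 0.0985]
eef_rot: [0.0, 1.0, -0.012, 0.0]
force: [-6.2, 1.5, 11.2]
opening: 0.007
grip_force: 80.7
```

Call:
{"api": "servo_tool", "payload": {"motion": [[[0,0,0.05,0,0,0,0.25],[0,0,0,0,0,0,0.25],[0,0,0,0,0,0,0.25]]]}}

```text
time: 10.32
eef_pos: [0.5952, -0.1983, 0.0974]
eef_rot: [0.0, 1.0, -0.012, 0.0]
force: [-0.2, 0.5, -0.3]
opening: 0.0213
grip_force: 0.0
```

Call:
{"api": "servo_tool", "payload": {"motion": [[[0,0,0.3,0,0,0,0.25],[0,0,0.8,0,0,0,0.25],[0,0,1,0,0,0,0.25],[0,0,1,0,0,0,0.25],[0,0,1,0,0,0,0.25]]]}}

```text
time: 10.95
eef_pos: [0.5953, -0.1983, 0.2638]
eef_rot: [0.0, 1.0, -0.012, 0.0]
force: [1.2, 0.4, 1.4]
opening: 0.0214
grip_force: 0.0
```

```bash
python3 g.py w5
python3 - <<'E'
from h import *
from bench import env
f=pickle.load(open("w5.pkl","rb"))
g=env.grab_frame("scene");pickle.dump(g,open("s5.pkl","wb"))
crop(g["img"],225,325,180,290,4,"pics/b.png");b=cv2.imread("pics/b.png")
W=f["img"][:,:,::-1];W=W[40:330,100:500]
c=np.zeros((440,800,3),np.uint8);c[:b.shape[0],:400]=b;c[:290,400:]=W
cv2.imwrite("pics/c5.png",c)
E
```

```text
[ 0.6777302  -0.20007944  0.40709085] [-0.3227061   0.00632849 -0.94647806]
[ 0.59854382 -0.19960559  0.27088338] [-3.90900729e-01  2.79725215e-01  1.58874765e+00  3.10793815e-05
  1.26109162e+00  1.20323639e+00]
```

View pics/c5.png

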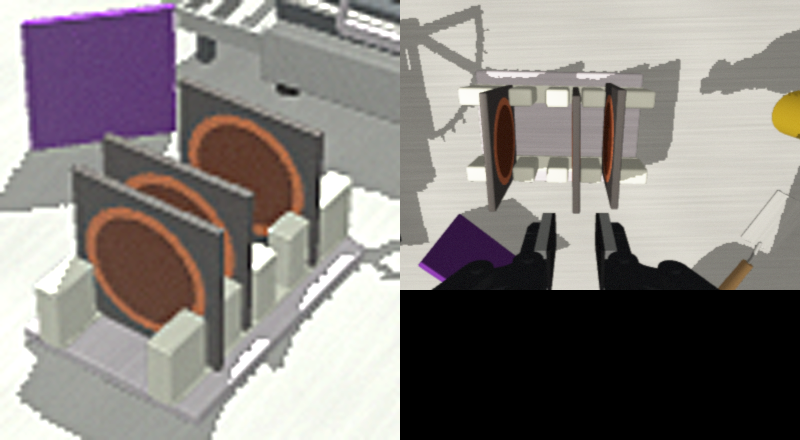

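The plate stands down in the inner slot, level with its neighbours, and the rack plates are untouched. Next I'll go back to the handle and measure the red arm's angle from its red pixels.

```bash
cat > red.py <<'E'
from h import *
def red(f,roi,y0,yaw=.015):
    h=cv2.cvtColor(f["img"],cv2.COLOR_RGB2HSV).astype(int)
    m=(((h[...,0]<5)|(h[...,0]>172))&(h[...,1]>150)&(h[...,2]>50))
    k=np.zeros_like(m);x0,x1,a,b=roi;k[a:b,x0:x1]=m[a:b,x0:x1]
    v,u=np.where(k)
    n=np.array([-np.sin(yaw),np.cos(yaw),0]);e=np.array([np.cos(yaw),np.sin(yaw),0])
    P=[]
    for uv in zip(u,v):
        o,d=ray(f,uv);t=(n@(np.array([.70,y0,0])-o))/(n@d);P.append(o+d*t)
    P=np.array(P);X=np.c_[P@e,P[:,2]];c=X.mean(0);w=np.linalg.svd(X-c)[2][0]
    w*=np.sign(w[1]);a=(X-c)@w
    return len(u),np.arctan2(w[1],-w[0]),(c+a.min()*w).round(4),(c+a.max()*w).round(4),(v.min(),v.max(),u.min(),u.max())
if __name__=="__main__":
    for n in("s4","s5"):
        f=pickle.load(open(n+".pkl","rb"))
        for y in(.054,.059):print(n,red(f,(315,352,145,206),y))
E
python3 red.py
```

```text
s4 (176, np.float64(0.9955685697292675), array([0.7108, 0.0892]), array([0.6219, 0.2263]), (np.int64(154), np.int64(202), np.int64(323), np.int64(349)))
s4 (176, np.float64(0.9955685697292675), array([0.7089, 0.0856]), array([0.6196, 0.2234]), (np.int64(154), np.int64(202), np.int64(323), np.int64(349)))
s5 (183, np.float64(0.9993446814360293), array([0.7106, 0.089 ]), array([0.6222, 0.2265]), (np.int64(154), np.int64(202), np.int64(323), np.int64(349)))
s5 (183, np.float64(0.9993446814360292), array([0.7087, 0.0854]), array([0.6199, 0.2236]), (np.int64(154), np.int64(202), np.int64(323), np.int64(349)))
```

Call:
{"api": "servo_tool", "payload": {"motion": [[[-0.7,0,0,0,0,0.5,0.35],[-0.95,0.3,0,0,0,0.95,0.35],[-0.95,0.7,0,0,0,0.95,0.35],[-0.95,0.7,0,0,0,0.95,0.35],[-0.95,0.7,0,0,0,0.95,0.35]]]}}

```text
time: 11.68
eef_pos: [0.4135, -0.1014, 0.261]
eef_rot: [-0.0, 0.969, 0.245, -0.0]
force: [0.1, 0.5, 0.7]
opening: 0.03
grip_force: 0.0
```

Call:
{"api": "servo_tool", "payload": {"motion": [[[-0.4,0.8,0,0,0,0.95,0.35],[0,0.8,0,0,0,0.95,0.35],[0,0.8,0,0,0,0.95,0.35],[0,0.8,0,0,0,0.95,0.35],[0,0.8,0,0,0,0.95,0.35]]]}}

```text
time: 12.3
eef_pos: [0.3987, 0.0587, 0.2613]
eef_rot: [-0.0, 0.861, 0.508, -0.0]
force: [0.1, -0.1, -0.3]
opening: 0.0298
grip_force: 0.0
```

Call:
{"api": "servo_tool", "payload": {"motion": [[[0,0.8,0,0,0,0.95,0.35],[0,0.8,0,0,0,0.95,0.35],[0,0.8,0,0,0,0.95,0.35],[0,0.6,0,0,0,0.95,0.35],[0,0,0,0,0,0,0.35]]]}}

```text
time: 12.92
eef_pos: [0.3987, 0.1787, 0.2612]
eef_rot: [-0.0, 0.725, 0.689, -0.0]
force: [-1.1, -0.6, -0.5]
opening: 0.03
grip_force: 0.0
```

```bash
python3 g.py w6
```

```text
[0.4020625  0.26230162 0.40445195] [-0.01619445 -0.32453848 -0.94573385]
[0.39867028 0.17781703 0.26118121] [ 3.20102746e-01 -9.77681277e-02  2.01981258e+00 -5.46030990e-04
  1.22068182e+00  3.72140168e-01]
```

Call:
{"api": "servo_tool", "payload": {"motion": [[[0,-0.04,0,0,0,0.55,0.35],[0,0,0,0,-1,0,0.35],[0,0,-0.6,0,-1,0,0.35],[0,0,-0.6,0,-1,0,0.35],[0,0,-0.6,0,-1,0,0.35]]]}}

```text
time: 13.6
eef_pos: [0.3992, 0.1751, 0.1895]
eef_rot: [0.171, 0.683, 0.69, 0.169]
force: [0.8, -0.4, -0.6]
opening: 0.0297
grip_force: 0.0
```

Call:
{"api": "servo_tool", "payload": {"motion": [[[0,0,0,0,0,0,0.35],[0,0,0,0,0,0,0.35]]]}}

```text
time: 13.85
eef_pos: [0.4008, 0.1763, 0.1915]
eef_rot: [0.169, 0.682, 0.691, 0.168]
force: [1.1, 0.6, 1.2]
opening: 0.0299
grip_force: 0.0
```

```bash
python3 g.py w7
python3 - <<'E'
from h import *
from bench import env
s=env.state();M=q(s["eef_rot"]).as_matrix();print(M[:,2],M[:,1])
f=pickle.load(open("w7.pkl","rb"));print(proj(f,[[.447,.218,.099],[.447,.134,.099],[.447,.176,.099]]))
im=f["img"].astype(int).max(2)
p=proj(f,[[.447,.19,.099]])[0].astype(int);print(p,im[p[1],p[0]-40:p[0]+41].tolist())
p=proj(f,[[.447,.21,.099]])[0].astype(int);print(p,im[p[1],p[0]-40:p[0]+41].tolist())
E
```

```text
[0.33287997 0.25993689 0.3180606 ] [ 0.44259458 -0.32372209 -0.83624999]
[0.40168718 0.17672087 0.1923243 ] [ 0.46536578 -0.25788495  2.38024591 -0.36908237  0.61270409  0.7129446 ]
[ 0.46460811  0.00114854 -0.88551566] [0.88544789 0.01183725 0.4645879 ]
[[273.90074813 159.03200241]
 [272.79841903 249.48693247]
 [273.3208574  206.61668028]]
[273 191] [154, 130, 127, 133, 151, 200, 234, 236, 237, 236, 237, 239, 235, 232, 232, 233, 217, 163, 146, 146, 150, 150, 147, 149, 147, 149, 148, 154, 190, 228, 231, 216, 151, 47, 22, 23, 23, 27, 30, 35, 32, 31, 32, 30, 30, 28, 27, 50, 154, 219, 191, 138, 128, 132, 133, 134, 136, 131, 133, 124, 125, 135, 143, 165, 192, 213, 226, 229, 231, 230, 210, 126, 61, 52, 56, 57, 59, 58, 60, 62, 72]
[273 168] [125, 123, 122, 168, 224, 236, 236, 237, 237, 238, 237, 233, 231, 233, 236, 233, 233, 232, 234, 235, 234, 233, 233, 232, 233, 235, 235, 232, 231, 232, 230, 197, 63, 18, 18, 21, 24, 27, 32, 34, 32, 30, 34, 29, 28, 28, 27, 68, 163, 210, 174, 137, 130, 132, 130, 122, 112, 111, 111, 107, 111, 111, 119, 120, 129, 141, 147, 153, 153, 153, 150, 121, 63, 52, 53, 58, 60, 58, 60, 58, 67]
```

Call:
{"api": "servo_tool", "payload": {"motion": [[[0.35,0,-0.8,0,0,0,0.35],[0.35,0,-0.75,0,0,0,0.35],[0.35,0,-0.65,0,0,0,0.35],[0.3,0,-0.55,0,0,0,0.35],[0,0,0,0,0,0,0.35]]]}}

```text
time: 14.52
eef_pos: [0.4554, 0.1758, 0.0797]
eef_rot: [0.17, 0.683, 0.691, 0.166]
force: [-0.4, 0.5, 0.0]
opening: 0.0298
grip_force: 0.0
```

Call:
{"api": "servo_tool", "payload": {"motion": [[[0,0,0,0,0,0,0.35],[0,0,0,0,0,0,0.35]]]}}

```text
time: 14.78
eef_pos: [0.4542, 0.1765, 0.0813]
eef_rot: [0.17, 0.682, 0.691, 0.168]
force: [-0.1, -0.1, 0.6]
opening: 0.03
grip_force: 0.0
```

Positioned with no contact. Closing on the bar.

Call:
{"api": "servo_tool", "payload": {"motion": [[[0,0,0,0,0,0,0],[0,0,0,0,0,0,0],[0,0,0,0,0,0,0],[0,0,0,0,0,0,0]]], "force": 60}}

```text
time: 15.28
eef_pos: [0.456, 0.1769, 0.0826]
eef_rot: [0.171, 0.681, 0.691, 0.169]
force: [3.3, -3.7, 6.1]
opening: 0.0119
grip_force: 58.3
```

Run:
```python
import numpy as np
r=np.array([-.241,-.0094]);p=r;acc=np.zeros(2)
for i in range(1,17):
    t=.06*i;n=np.array([r[0]*np.cos(t)+r[1]*np.sin(t),-r[0]*np.sin(t)+r[1]*np.cos(t)])
    d=((n-r)/.04-acc).round(2);acc+=d;print(i,d, n+[.697,.092])
```

```text
1 [-0.    0.36] [0.45587001 0.09706824]
2 [0.02 0.36] [0.45660782 0.11151824]
3 [0.04 0.36] [0.45821079 0.125898  ]
4 [0.06 0.36] [0.46067314 0.14015576]
5 [0.08 0.35] [0.46398602 0.15424021]
6 [0.1  0.35] [0.46813749 0.16810066]
7 [0.13 0.34] [0.47311262 0.18168723]
8 [0.14 0.33] [0.4788935  0.19495103]
9 [0.17 0.32] [0.48545933 0.20784431]
10 [0.18 0.31] [0.49278648 0.22032068]
11 [0.2 0.3] [0.50084857 0.23233523]
12 [0.22 0.29] [0.5096166  0.24384473]
13 [0.24 0.28] [0.51905901 0.25480775]
14 [0.25 0.25] [0.52914181 0.26518484]
15 [0.27 0.25] [0.53982872 0.27493865]
16 [0.28 0.23] [0.55108128 0.28403408]
```

Call:
{"api": "servo_tool", "payload": {"motion": [[[0,0,0.36,0,0.5,0,0],[0.02,0,0.36,0,0.5,0,0],[0.04,0,0.36,0,0.5,0,0],[0.06,0,0.36,0,0.5,0,0],[0.08,0,0.35,0,0.5,0,0]]]}}

```text
time: 15.9
eef_pos: [0.4635, 0.1773, 0.1529]
eef_rot: [0.065, 0.699, 0.709, 0.066]
force: [9.7, 1.4, -8.8]
opening: 0.0117
grip_force: 60.5
```

Call:
{"api": "servo_tool", "payload": {"motion": [[[0.1,0,0.35,0,0.5,0,0],[0.13,0,0.34,0,0.5,0,0],[0.14,0,0.33,0,0.5,0,0],[0.17,0,0.32,0,0.5,0,0],[0.18,0,0.31,0,0.5,0,0]]]}}

```text
time: 16.52
eef_pos: [0.4904, 0.1785, 0.2172]
eef_rot: [-0.044, 0.701, 0.711, -0.04]
force: [3.2, 5.5, -5.6]
opening: 0.012
grip_force: 60.9
```

Call:
{"api": "servo_tool", "payload": {"motion": [[[0.2,0.02,0.3,0,0.5,0,0],[0.22,0,0.29,0,0.5,0,0],[0.24,0,0.28,0,0.5,0,0],[0,0,0,0,0,0,0]]]}}

```text
time: 17.02
eef_pos: [0.5163, 0.1795, 0.2525]
eef_rot: [-0.109, 0.694, 0.704, -0.104]
force: [-2.0, 5.3, -0.3]
opening: 0.012
grip_force: 61.4
```

```bash
cat > ang.py <<'E'
from h import *
from bench import env
from red import red
s=env.state();M=q(s["eef_rot"]).as_matrix();d=M[:,2];b=s["eef_pos"]-.0187*d
v=b-[.697,0,.092];print("tcp",s["eef_pos"].round(4),"bar",b.round(4),"tilt",np.arctan2(d[0],-d[2]).round(4),"R",np.hypot(v[0],v[2]).round(4),"lid",(np.arctan2(v[2],-v[0])-.028).round(4),s["force"].round(1),s["time"])
for n in("scene","top","wrist"):
    f=env.grab_frame(n);pickle.dump(f,open(f"L{n}.pkl","wb"))
f=pickle.load(open("Lscene.pkl","rb"));print(red(f,(315,352,145,206),.057))
E
python3 ang.py
```

```text
tcp [0.5163 0.1795 0.2525] bar [0.5219 0.1794 0.2703] tilt -0.3017 R 0.2499 lid 0.7664 [-2.   5.3 -0.3] 17.025
(181, np.float64(0.9967425659062342), array([0.7097, 0.087 ]), array([0.6206, 0.2247]), (np.int64(154), np.int64(202), np.int64(323), np.int64(349)))
```

```bash
cat > fit.py <<'E'
from h import *
from scipy.optimize import minimize
F=[pickle.load(open(n+".pkl","rb")) for n in("s5","Lscene","w2","w6","Ltop","Lwrist")]
F.append(pickle.load(open("f0.pkl","rb"))["top"])
yaw=.015;ex=np.array([np.cos(yaw),np.sin(yaw),0]);ey=np.array([-np.sin(yaw),np.cos(yaw),0]);ez=np.array([0,0,1.])
def corners(th,hx,y,a0=.02,L=.155):
    u=-np.cos(th)*ex+np.sin(th)*ez;n=np.sin(th)*ex+np.cos(th)*ez;o=np.array([hx,y,.092])
    return np.array([o+a*u+b*n+c*ey for a in(a0,L) for b in(-.006,.006) for c in(-.003,.003)])
def redness(f):
    i=f["img"].astype(float);return np.clip((i[...,0]-np.maximum(i[...,1],i[...,2]))/70.,0,1)*(i[...,1]<i[...,2]+45)
RD=[redness(f) for f in F]
def render(f,C,sh,box,s=6):
    p=cv2.convexHull(((proj(f,C)+sh-[box[0],box[1]]+.5)*s).astype(np.float32)).astype(np.int32)
    m=np.zeros((box[3]*s,box[2]*s),np.uint8);cv2.fillConvexPoly(m,p,255)
    return cv2.resize(m,(box[2],box[3]),interpolation=cv2.INTER_AREA)/255.
def cost1(i,th,hx,y,sh):
    f=F[i];c=proj(f,corners(1.0,.699,.057,-.02,.17));x0,y0=(c.min(0)-8).astype(int).clip(0);x1,y1=(c.max(0)+8).astype(int);x1=min(x1,560);y1=min(y1,420)
    b=(x0,y0,x1-x0,y1-y0);m=render(f,corners(th,hx,y),sh,b);piv=proj(f,[[hx,y,.092]])[0]+sh
    r=RD[i][y0:y1,x0:x1];v,u=np.mgrid[y0:y1,x0:x1]
    tip=proj(f,[[hx-.155*np.cos(th),y,.092+.155*np.sin(th)]])[0]+sh;sc=np.linalg.norm(tip-piv)/.155
    w=np.hypot(u-piv[0],v-piv[1])>.02*sc
    return (w*(m-r)**2).sum()/max(r.sum(),1)
if __name__=="__main__":
    for i in range(len(F)):
        if RD[i].sum()<20: continue
        try:
            def g(p,i=i): return cost1(i,p[0],.699,.057,p[1:])+.01*(p[1]**2+p[2]**2)
            b=min((minimize(g,[t,0,0],method="Nelder-Mead",options=dict(initial_simplex=[[t,0,0],[t+.08,0,0],[t,2,0],[t,0,2]],xatol=1e-3,fatol=1e-4)) for t in(.9,1.0,1.1)),key=lambda r:r.fun)
            print(i,b.x.round(3),round(b.fun,3))
        except Exception as e: print(i,e)
E
python3 fit.py
```

```text
0 [ 1.008  1.035 -0.642] 0.18
1 [ 1.003  1.057 -0.368] 0.382
2 [ 1.012  1.289 -1.839] 0.472
3 [ 1.036  1.093 -0.272] 0.258
4 [ 1.014 -1.428 -0.923] 0.458
5 [ 1.039 -0.818 -0.343] 1.15
6 [ 1.02  -1.07  -0.386] 0.487
```

Call:
{"api": "servo_tool", "payload": {"motion": [[[0.26,0.03,0.265,0,0.51,0,0],[0.275,0.03,0.25,0,0.51,0,0],[0.285,0.02,0.235,0,0.51,0,0],[0.29,0.02,0.225,0,0.51,0,0],[0,0,0,0,0,0,0]]]}}

```text
time: 17.8
eef_pos: [0.5604, 0.1812, 0.2915]
eef_rot: [-0.193, 0.676, 0.686, -0.19]
force: [-2.7, -0.6, 2.6]
opening: 0.0118
grip_force: 62.0
```

Call:
{"api": "servo_tool", "payload": {"motion": [[[0,0,0,0,0,0,0],[0,0,0,0,0,0,0],[0,0,0,0,0,0,0]]]}}

```text
time: 18.18
eef_pos: [0.56, 0.1812, 0.2912]
eef_rot: [-0.192, 0.676, 0.686, -0.189]
force: [-3.1, 0.4, 0.8]
opening: 0.012
grip_force: 61.9
```

```bash
python3 ang.py; python3 fit.py
python3 - <<'E'
from h import *
f=pickle.load(open("Lscene.pkl","rb"));crop(f["img"],220,390,80,215,4,"pics/b.png");b=cv2.imread("pics/b.png")
w=pickle.load(open("Lwrist.pkl","rb"))["img"][:,:,::-1];c=np.zeros((600,800,3),np.uint8)
b=cv2.resize(b,(500,397));c[:397,:500]=b;c[390:600,500:780]=cv2.resize(w,(280,210));cv2.imwrite("pics/c8.png",c)
E
```

```text
tcp [0.56   0.1812 0.2912] bar [0.5697 0.1812 0.3072] tilt -0.5453 R 0.2501 lid 1.0087 [-3.1  0.4  0.8] 18.175
(173, np.float64(0.9940238665064514), array([0.7095, 0.0878]), array([0.6209, 0.2238]), (np.int64(155), np.int64(202), np.int64(323), np.int64(349)))
0 [ 1.008  1.035 -0.642] 0.18
1 [ 1.008  1.202 -0.308] 0.375
2 [ 1.012  1.289 -1.839] 0.472
3 [ 1.036  1.093 -0.272] 0.258
4 [ 1.02 -1.07 -1.22] 0.525
5 [0.966 0.804 0.719] 1.649
6 [ 1.02  -1.07  -0.386] 0.487
```

View pics/c8.png

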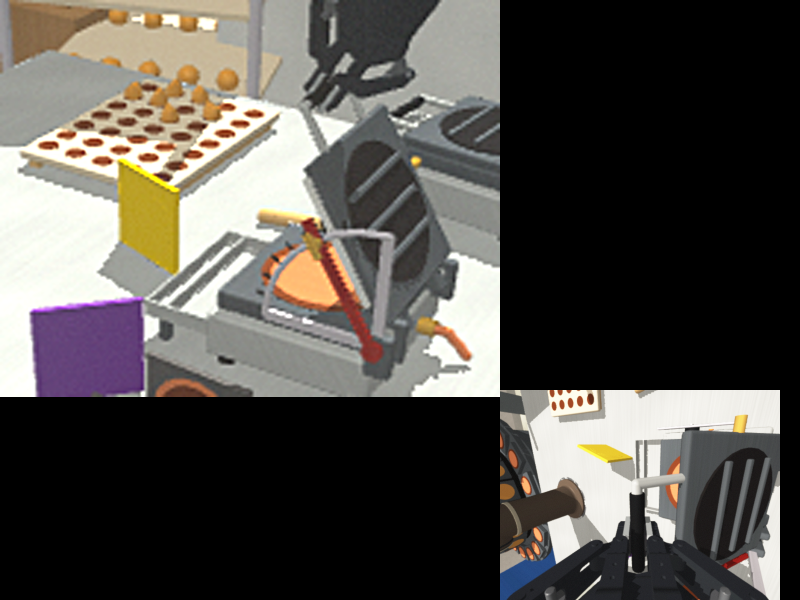

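The lid stands at 1.009 rad, worked out from the grip point's arc about the hinge. The red arm reads about 1.01 rad by the silhouette fits, and the forces are small and steady. The red arm and the bench items visible in this last picture look undisturbed, so I'm handing in.

```bash
python3 -c "
from bench import env
print(env.state()['joint_vel'].round(3),env.close_job())"
```

```text
the job is handed in; nothing more can be done
[-0.001  0.003 -0.005  0.003  0.005  0.   ] None
```

The job is handed in, at about 18 s of the 64 s allowed: the spare plate stands right down in the inner slot on the −y side (slot_1), and the gripper is holding the lid steady at 1.01 rad, parallel to the red arm, which I measured at about 1.01 rad.

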